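Find the gas cartridge whose piston knocks and scrap it

TASK

One of the three gas cartridges in the sloping rack has lost its charge, so its inner piston slides loose and knocks. Take the cartridges out one at a time, tip each gently in the hand, head end well down and back, and feel whether something shifts inside, until you find it; lay the one that knocks flat in the red reject tray, and put every sound one you took out back in the rack, in a lane, the way it lay. Handle the cartridges gently, set them down rather than drop them, scrap only one that you have felt knock, and leave the other things on the bench alone.

Things in the scene. Friction and masses are not known exactly. Their poses are not given: they have to be found in the camera images.
- cartridge_1_mid (a point): Centre of a sealed gas cartridge: cylinder 36 mm in diameter, 140 mm long, plus a 10 mm brass valve at the head; dark steel foot, aluminium body, black head cap. x axis from foot to head. About 0.37 kg. All look and weigh alike. In one (any) of the three a 0.15 kg piston slides freely inside, 32 mm either way of the centre, at the foot end at first; it runs when tipped past some 5 degrees.
- cartridge_2_mid (a point): Centre of a sealed gas cartridge: cylinder 36 mm in diameter, 140 mm long, plus a 10 mm brass valve at the head; dark steel foot, aluminium body, black head cap. x axis from foot to head. About 0.37 kg. All look and weigh alike. In one (any) of the three a 0.15 kg piston slides freely inside, 32 mm either way of the centre, at the foot end at first; it runs when tipped past some 5 degrees.
- cartridge_3_mid (a point): Centre of a sealed gas cartridge: cylinder 36 mm in diameter, 140 mm long, plus a 10 mm brass valve at the head; dark steel foot, aluminium body, black head cap. x axis from foot to head. About 0.37 kg. All look and weigh alike. In one (any) of the three a 0.15 kg piston slides freely inside, 32 mm either way of the centre, at the foot end at first; it runs when tipped past some 5 degrees.
- lane_1 (a point): Where the centre of a cartridge lies when it rests in lane 1 of the rack (right-hand lane as seen by the robot), 100 mm above the bench. Axes as the rack's.
- lane_2 (a point): Where the centre of a cartridge lies when it rests in lane 2 of the rack (middle lane), 100 mm above the bench. Axes as the rack's.
- lane_3 (a point): Where the centre of a cartridge lies when it rests in lane 3 of the rack (left-hand lane), 100 mm above the bench. Axes as the rack's.
- rack_slope (a point): Same point as lane_2, axes turned to the slope: x up the slope along the lanes (25 degrees above level, away from the robot), y across the lanes, z square to the slope, up and towards the robot. A hood 250 mm above the bench reaches from the back panel forward to 25 mm behind the cartridge centres, so a hand coming straight down meets it: come in square to the slope.
- rack: Fixed grey sheet-metal rack, 175 deep, 270 wide, 260 mm high. Origin on the bench below the middle lane's centre; x to its back, z up. Three lanes 90 mm apart; in each two V saddles (12 mm long, 58 mm either side of the centre) hold the cartridge, axis 32 mm above the sloping board, head up the slope, foot at the stop; the 104 mm between them is free. Back panel 88 mm behind the centres.
- reject_tray: Fixed red open tray, 190 mm long (its x), 130 mm wide (its y), 36 mm high, walls and floor 4 mm, with a 6 mm rim turned out. Origin at the centre of its underside, z up. A cartridge lying in it has its centre 22 mm above the tray's underside.
- threadlock_bottle: Bystander: red bottle with white nozzle standing on the bench, 92 mm high, 27 mm wide. Origin at the centre of its underside.
- grease_tube: Bystander: white tube lying flat, 39 x 144 x 31 mm. Origin at the centre of its underside.
- spindle: Bystander: steel pedal spindle lying down, 18 x 84 x 18 mm. Origin at the centre of its underside.

How it is judged:
On the way:
1. the cartridge with the loose piston is held clear above the rack and has been tipped so that its piston has run to the head end (((distance between loose_piston_c0 and cartridge_1_mid below 0.05 m and height (world z) of cartridge_1_mid above 0.12 m and contact force between the fingers and cartridge_1 above 1 N and x of loose_piston_c0 in the frame of cartridge_1_mid above 0.02 m) or (distance between loose_piston_c0 and cartridge_2_mid below 0.05 m and height (world z) of cartridge_2_mid above 0.12 m and contact force between the fingers and cartridge_2 above 1 N and x of loose_piston_c0 in the frame of cartridge_2_mid above 0.02 m) or (distance between loose_piston_c0 and cartridge_3_mid below 0.05 m and height (world z) of cartridge_3_mid above 0.12 m and contact force between the fingers and cartridge_3 above 1 N and x of loose_piston_c0 in the frame of cartridge_3_mid above 0.02 m))), for 0.1 s.
At the end, for the whole second after the job is handed in: The cartridge with the loose piston lies flat in the red tray, its centre within 60 mm (lengthwise) and 50 mm (crosswise) of the tray's; the other two lie in lanes of the rack, within 15 mm of the lane's point and 7 degrees of the slope; all released and at rest (((distance between loose_piston_c0 and cartridge_1_mid below 0.05 m and (x of cartridge_1_mid in the frame of reject_tray between -0.06 and 0.06 m and y of cartridge_1_mid in the frame of reject_tray between -0.05 and 0.05 m and z of cartridge_1_mid in the frame of reject_tray below 0.032 m and angle between cartridge_1_mid's own x axis and vertical between 1.4 and 1.74 rad) and ((distance between cartridge_2_mid and lane_1 below 0.015 m or distance between cartridge_2_mid and lane_2 below 0.015 m or distance between cartridge_2_mid and lane_3 below 0.015 m) and angle between the x axis of cartridge_2_mid and the x axis of rack_slope, either way round below 0.12 rad and angle between cartridge_2_mid's own x axis and vertical below 1.3 rad) and ((distance between cartridge_3_mid and lane_1 below 0.015 m or distance between cartridge_3_mid and lane_2 below 0.015 m or distance between cartridge_3_mid and lane_3 below 0.015 m) and angle between the x axis of cartridge_3_mid and the x axis of rack_slope, either way round below 0.12 rad and angle between cartridge_3_mid's own x axis and vertical below 1.3 rad)) or (distance between loose_piston_c0 and cartridge_2_mid below 0.05 m and (x of cartridge_2_mid in the frame of reject_tray between -0.06 and 0.06 m and y of cartridge_2_mid in the frame of reject_tray between -0.05 and 0.05 m and z of cartridge_2_mid in the frame of reject_tray below 0.032 m and angle between cartridge_2_mid's own x axis and vertical between 1.4 and 1.74 rad) and ((distance between cartridge_1_mid and lane_1 below 0.015 m or distance between cartridge_1_mid and lane_2 below 0.015 m or distance between cartridge_1_mid and lane_3 below 0.015 m) and angle between the x axis of cartridge_1_mid and the x axis of rack_slope, either way round below 0.12 rad and angle between cartridge_1_mid's own x axis and vertical below 1.3 rad) and ((distance between cartridge_3_mid and lane_1 below 0.015 m or distance between cartridge_3_mid and lane_2 below 0.015 m or distance between cartridge_3_mid and lane_3 below 0.015 m) and angle between the x axis of cartridge_3_mid and the x axis of rack_slope, either way round below 0.12 rad and angle between cartridge_3_mid's own x axis and vertical below 1.3 rad)) or (distance between loose_piston_c0 and cartridge_3_mid below 0.05 m and (x of cartridge_3_mid in the frame of reject_tray between -0.06 and 0.06 m and y of cartridge_3_mid in the frame of reject_tray between -0.05 and 0.05 m and z of cartridge_3_mid in the frame of reject_tray below 0.032 m and angle between cartridge_3_mid's own x axis and vertical between 1.4 and 1.74 rad) and ((distance between cartridge_1_mid and lane_1 below 0.015 m or distance between cartridge_1_mid and lane_2 below 0.015 m or distance between cartridge_1_mid and lane_3 below 0.015 m) and angle between the x axis of cartridge_1_mid and the x axis of rack_slope, either way round below 0.12 rad and angle between cartridge_1_mid's own x axis and vertical below 1.3 rad) and ((distance between cartridge_2_mid and lane_1 below 0.015 m or distance between cartridge_2_mid and lane_2 below 0.015 m or distance between cartridge_2_mid and lane_3 below 0.015 m) and angle between the x axis of cartridge_2_mid and the x axis of rack_slope, either way round below 0.12 rad and angle between cartridge_2_mid's own x axis and vertical below 1.3 rad))) and linear speed of each of cartridge_1, cartridge_2, cartridge_3 below 0.05 m/s); the robot touches nothing.
It fails at once if a cartridge is flung or dropped (faster than 1.2 m/s) (linear speed of any of cartridge_1, cartridge_2, cartridge_3 above 1.2 m/s).
It fails at once if another thing on the bench is pushed away (over 40 mm) (distance of any of threadlock_bottle, grease_tube, spindle from where it was at the start of the episode above 0.04 m).
It fails at once if the bottle is knocked over (angle between threadlock_bottle's own z axis and vertical above 0.6 rad).
It also fails if it takes over 69 s, if anything falls off the work surface, if the arm or the gripper's body presses on something with over 40 N, if the wrist force passes 120 N, or if a joint passes its speed limit or range.

ROBOT

A 7-joint arm with a two-finger parallel gripper is mounted at the origin on a cart in front of the work surface, level with it; the furniture and walls round the work are solid. World frame = base frame: x ahead of the robot, y to its left, z up, the work surface at z = 0. Lengths are in m, angles in rad, forces in N, time in s.
With the tool pointing down it reaches from about 0.4 to 0.85 m from the base axis. Payload 10.4 kg.
Tool frame: the origin (TCP) lies at the very end of the fingers, on their centre line; the grasp point (between the pads) lies 19 mm behind it (r.pinch_z is the distance from the TCP to the grasp point, in m); z points along the fingers, y is the line along which they close (so a half turn about z gives the same grasp; the last joint's range is limited). The gripper opens to 87 mm and grips with 3 to 60 N. Pads are 19 mm wide; open, the fingers measure 117 mm over their backs; the gripper's body (75 mm by 190 mm) begins 51 mm behind the grasp point.
Start: joints at [-0.023, 0.332, -0.065, 1.46, 0.022, 1.35, -0.088], TCP at [0.625, 0, 0.223] pointing down, gripper open.
Joint ranges: [-2.6, 2.6], [-0.5, 2.12], [-1.47, 1.34], [0.16, 2.42], [-1.27, 4.41], [0.06, 2.06], [-2.6, 2.6]. Speed limits (rad/s): [2.22, 2.22, 2.79, 2.79, 3.14, 3.14, 3.14].

INTERFACE

Orientations are given as a unit quaternion [x, y, z, w].
In Python, from bench import sensors, vision, r gives the robot as it stands.
- The arm moves only by the shell command python3 -m crank 'ROWS' [OPENING] [FORCE]. ROWS is JSON, a list of rows, each a list of 2 entries, a list of its own where there are three numbers: the shift along the tool's x, y, z normalised to -1 to 1, where 1 is 3 cm, then the turn about the tool's z normalised to -1 to 1, where 1 is 8 degrees. A call has 1 to 12 rows; each row shifts and turns the commanded pose from where the row before left it, along the tool's axes as they then stand; what a row does not reach is not made up. A row lasts 1/8 s, in which the tool goes at most 62.5 mm and 10.7 degrees, less where a joint would pass 70% of its speed; a pose out of reach is approached as far as the arm can. A call with a number of a shift or a turn outside -1 to 1 is refused whole. A call with a gripper value outside its range is refused whole. OPENING is the opening, from 0 (shut) to 1 (fully open), set as the call begins (- or left out, the last holds). The fingers move at their own pace and stop on an object; FORCE is the grip in N (left out, the last holds). Time passes only in rows, so rows that do not move let the fingers close. It gives the time, the measured TCP pose, the force, the opening and the grip force at its end, in the units of the state.
- sensors.read_state(): the state, without advancing time (a new reading comes with each control period).
- vision.camera(name): name is "scene" or "side" or "wrist"; returns the picture (480x640x3 uint8, red, green, blue); there is no depth.
- vision.camera_model(name): a dict with "vertical_fov" (degrees; the focal length in pixels is half the picture's height over the tangent of half this angle, whatever the lens; pixels are square), "cx", "cy" (the principal point, pixels), "dist" ([k1, k2, p1, p2, k3] as OpenCV has them; the pictures are not rectified), "camera_from_world" (4x4, takes a point from world to camera coordinates); the wrist camera has in their place "hand_eye" (4x4, takes a point from camera to tool coordinates, whose origin is the TCP and whose axes are the flange's). Camera axes: x right, y down, z forward; pixel columns grow to the right and rows downward; lengths in m; the calibration is good to about 2 mm. A picture is of the moment at which its call begins: read the wrist's pose just before it. camera_model takes no time and is no camera call.
- r.close_job(): hands the job in; it is judged then, once.
The state is a dict: "time": time; "joint_positions": joint angles; "joint_vel": joint speeds; "joint_torque": joint torques, N m; "ee_pos": TCP position; "eef_rot": TCP orientation; "ft_force": force on the tool from outside, world axes, zero at the start; "torque": the same for the moment, N m; "width": finger opening in m; "grip_force": force on a finger pad.
Only numpy, scipy, OpenCV 4.12 (cv2) and the standard library are available. Lean on these libraries where they do the work, as an engineer would, in place of code of your own. Each camera call takes 0.05 s, during which the arm holds its last target. There are 200 camera calls.

## Working session

There is one attempt and no reset: what is moved stays moved. The work goes in short steps, Python scripts to look and compute and a shell command to move; the robot and the scene stay as the last step left them, time stands still between calls to the robot, and variables do not carry over. Pictures are saved under pics/ and viewed, at most 10 in all, crops included, and the job is handed in when it is done.

```bash
ls -la; python3 -m crank 2>&1 | head -20; mkdir -p pics
python3 - <<'E'
from bench import sensors, vision, r
import cv2, numpy as np
print(sensors.read_state())
a=vision.camera("scene");b=vision.camera("side")
cv2.imwrite("pics/scene0.png",a[...,::-1]);cv2.imwrite("pics/side0.png",b[...,::-1])
for n in("scene","side","wrist"):print(vision.camera_model(n))
print([x for x in dir(r) if x[0]!='_'])
E
```

```text
total 12
drwxr-xr-x  3 agent agent 4096 Dec  1 16:35 .
drwxr-xr-x 23 root  root  4096 Dec  1 16:35 ..
drwxr-xr-x  2 agent agent 4096 Dec  1 16:35 pics
invalid input
{'time': 0.0, 'joint_positions': array([-0.02257623,  0.33286183, -0.06468009,  1.46096482,  0.02161741,
        1.34987956, -0.08851577]), 'joint_vel': array([-0.00034167, -0.00268691,  0.00058489,  0.00065375, -0.0013798 ,
        0.00092745,  0.0003577 ]), 'joint_torque': array([-1.20520472e-04, -6.23245955e+01,  2.44190963e-02, -3.89891267e+01,
       -6.13984605e-02,  3.97891912e-02,  1.87085252e-04]), 'ee_pos': array([ 6.24609229e-01, -3.88750721e-05,  2.21748940e-01]), 'eef_rot': array([ 7.07118287e-01,  7.07094920e-01, -5.31911030e-04, -4.68538343e-04]), 'ft_force': array([-0.29768317, -0.36798517, -0.41709975]), 'torque': array([ 0.04006783, -0.0677571 ,  0.06904454]), 'grip_force': 0.0, 'width': 0.08710230106616897}
{'vertical_fov': 54.10062984303444, 'cx': 314.1399525412359, 'cy': 242.98547185531527, 'dist': array([-0.08721241,  0.        ,  0.        ,  0.        ,  0.        ]), 'camera_from_world': array([[ 
[... 634 characters left out ...]
e-01, -3.72492979e-01,
         1.10860943e+00],
       [ 0.00000000e+00,  0.00000000e+00,  0.00000000e+00,
         1.00000000e+00]])}
{'vertical_fov': 70.72580887613138, 'cx': 314.7764911427659, 'cy': 235.19850764405282, 'dist': array([-0.04827571,  0.        ,  0.        ,  0.        ,  0.        ]), 'hand_eye': array([[ 5.52099586e-04, -9.70196985e-01, -2.42316951e-01,
         6.48012078e-02],
       [ 9.99999751e-01,  6.42069506e-04, -2.92321485e-04,
        -5.97984458e-04],
       [ 4.39193749e-04, -2.42316729e-01,  9.70197099e-01,
        -1.63218064e-01],
       [ 0.00000000e+00,  0.00000000e+00,  0.00000000e+00,
         1.00000000e+00]])}
['PlanningError', 'close_job', 'pinch_z']
```

View pics/scene0.png

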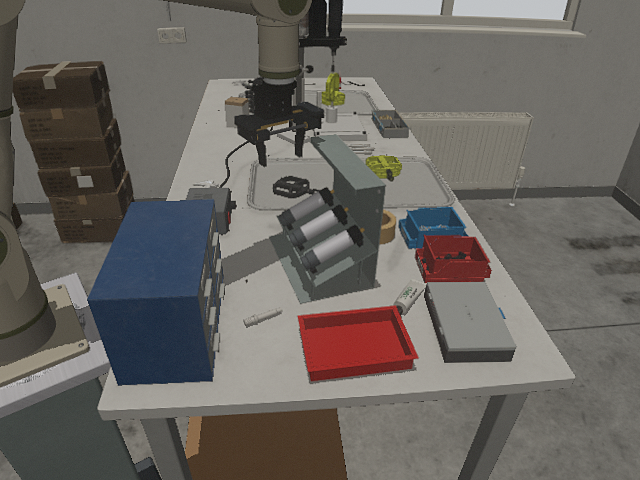

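View pics/side0.png

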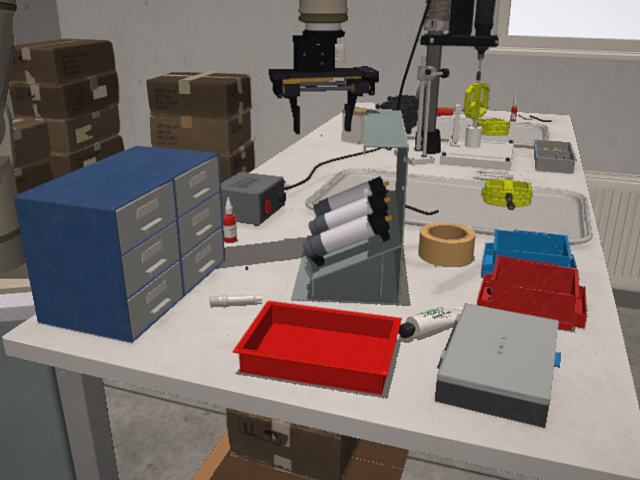

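The scene view shows the rack with three head-up cartridges around (290–365, 190–270), the tray around (355, 340), the blue cabinet on the left, and the spindle at (262, 317). In the side view, the brass valves are at about (388, 182–235), the tray at about (320, 345), and the bottle at (230, 222). Next I take a wrist view and measure.

```bash
cat > h.py <<'E'
import numpy as np, cv2
from bench import sensors, vision, r
from scipy.spatial.transform import Rotation as R
def cam(n,st=None):
    m=vision.camera_model(n); f=240/np.tan(np.radians(m["vertical_fov"]/2))
    K=np.array([[f,0,m["cx"]],[0,f,m["cy"]],[0,0,1]])
    if n=="wrist":
        st=st or sensors.read_state(); T=np.eye(4);T[:3,:3]=R.from_quat(st["eef_rot"]).as_matrix();T[:3,3]=st["ee_pos"]
        W=T@m["hand_eye"]
    else: W=np.linalg.inv(m["camera_from_world"])
    return K,m["dist"],W
def ray(c,p):
    K,d,W=c; u=cv2.undistortPoints(np.array([[p]],float),K,d)[0,0]
    v=W[:3,:3]@np.array([u[0],u[1],1]); return W[:3,3],v/np.linalg.norm(v)
def onz(c,p,z): o,v=ray(c,p); return o+v*(z-o[2])/v[2]
def tri(c1,p1,c2,p2):
    o1,v1=ray(c1,p1);o2,v2=ray(c2,p2)
    A=np.stack([v1,-v2],1); t=np.linalg.lstsq(A,o2-o1,rcond=None)[0]
    a=o1+t[0]*v1;b=o2+t[1]*v2; return (a+b)/2,np.linalg.norm(a-b)
def proj(c,P):
    K,d,W=c; C=np.linalg.inv(W); return cv2.projectPoints(np.array([P],float),cv2.Rodrigues(C[:3,:3])[0],C[:3,3],K,d)[0][0,0]
def blobs(img,lo,hi,amin=8):
    m=cv2.inRange(cv2.cvtColor(img,cv2.COLOR_RGB2HSV),lo,hi); n,_,s,c=cv2.connectedComponentsWithStats(m)
    return m,[(c[i].round(1).tolist(),int(s[i,4]),s[i,:4].tolist()) for i in range(1,n) if s[i,4]>=amin]
E
python3 - <<'E'
from h import *
w=vision.camera("wrist"); cv2.imwrite("pics/wrist0.png",w[...,::-1])
S=cv2.imread("pics/scene0.png")[...,::-1].copy();D=cv2.imread("pics/side0.png")[...,::-1].copy()
for n,i in(("scene",S),("side",D)):
    print(n,"brass",[b for b in blobs(i,(14,110,90),(28,255,255))[1] if b[1]<80])
    m,b=blobs(i,(0,170,60),(6,255,255),1500); print("red",b)
    for c in cv2.findContours(m,cv2.RETR_EXTERNAL,2)[0]:
        if cv2.contourArea(c)>3000: print(cv2.approxPolyDP(c,6,True)[:,0].tolist())
x=np.hstack([cv2.resize(S[170:290,260:400],None,fx=2.8,fy=2.8),cv2.resize(D[160:300,270:420],None,fx=2.4,fy=2.4)])
print(x.shape) if 0 else None
E
python3 - <<'E'
import cv2,numpy as np
S=cv2.imread("pics/scene0.png");D=cv2.imread("pics/side0.png")
a=cv2.resize(S[170:310,260:400],(400,400));b=cv2.resize(D[160:300,280:420],(400,400))
cv2.imwrite("pics/crop0.png",np.hstack([a,b]))
E
```

```text
scene brass [([296.1, 110.9], 9, [293, 110, 8, 3]), ([270.5, 124.9], 53, [258, 121, 27, 9]), ([346.0, 209.0], 9, [345, 208, 3, 3]), ([393.4, 219.1], 19, [390, 213, 6, 13]), ([361.5, 229.5], 12, [360, 228, 4, 4]), ([381.8, 232.4], 13, [381, 228, 3, 9]), ([383.6, 241.9], 16, [380, 241, 9, 3])]
red [([353.3, 344.4], 5530, [298, 306, 120, 75])]
[[395, 306], [298, 316], [311, 380], [393, 370], [392, 361], [417, 357]]
side brass [([352.4, 77.1], 17, [346, 77, 15, 2]), ([360.8, 109.2], 12, [358, 108, 8, 3]), ([450.2, 108.2], 12, [445, 108, 10, 2]), ([185.8, 121.4], 71, [181, 117, 11, 11]), ([385.6, 183.3], 18, [383, 182, 6, 4]), ([386.9, 199.0], 28, [384, 197, 7, 5]), ([388.0, 217.6], 35, [385, 215, 7, 6]), ([265.0, 418.6], 12, [260, 417, 10, 4])]
red [([535.7, 291.1], 5188, [477, 256, 109, 74]), ([319.9, 346.4], 11048, [233, 301, 168, 94])]
[[233, 351], [242, 372], [381, 394], [400, 318], [268, 301]]
[[485, 275], [478, 304], [557, 318], [559, 328], [584, 326], [577, 270], [498, 256], [494, 273]]
```

View pics/wrist0.png

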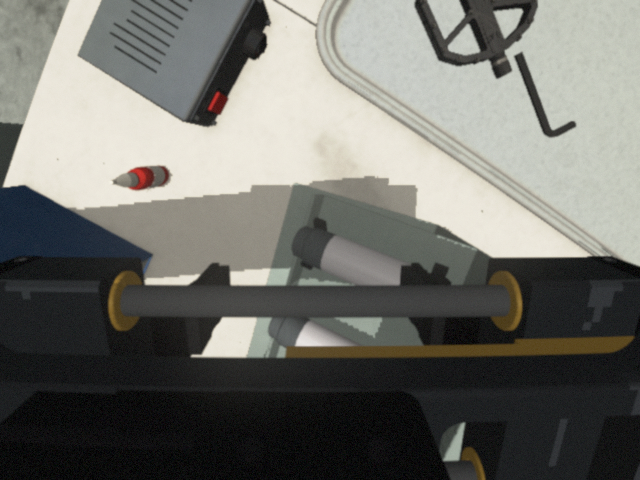

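View pics/crop0.png

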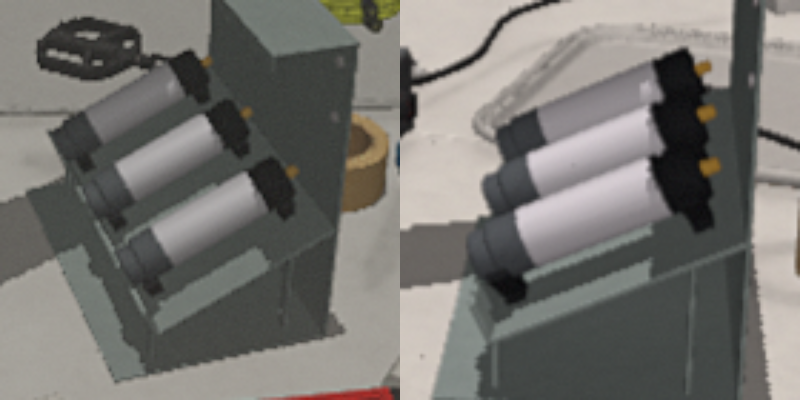

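The wrist view is partly blocked by the gripper. It shows two cartridges at about (350, 260) and (320, 330), the bottle at (145, 178), and part of the cabinet at lower left. In the crops, the brass valves are clear in both views, so I triangulate those.

Run:
```python
from h import *
s,d=cam("scene"),cam("side")
P=[]
for a,b in(((332.8,191),(385.7,183.3)),((346,209),(387,199)),((362,229.5),(388,217.6))):
    p,e=tri(s,a,d,b);P.append(p);print("valve",p.round(4),round(e,4))
v=P[0]-P[2]; yaw=np.arctan2(v[1],v[0])-np.pi/2; print("yaw deg",np.degrees(yaw),"pitch",np.linalg.norm(v)/2,v[2])
c,sn=np.cos(np.radians(25)),np.sin(np.radians(25))
dr=np.array([c*np.cos(yaw),c*np.sin(yaw),sn])
for p in P: print("mid",(p-.075*dr).round(4))
# tray: rim top corners z=.036
print("scene rim",[onz(s,q,.036).round(3)[:2].tolist() for q in((298,316),(395,306),(417,357))])
print("side rim",[onz(d,q,.036).round(3)[:2].tolist() for q in((233,351),(268,301),(400,318))])
print("spindle",onz(s,(245,323),.009),onz(s,(282,311),.009),"bottle",onz(d,(229,242),0),"grease",onz(d,(405,330),.015),onz(d,(462,312),.015))
# cabinet top corners, tri
for n,a,b in(("cab far-front",(213,201),(217,153)),("cab near-front",(205,303),(118,211)),("cab back far",(126,202),(139,148))): print(n,tri(s,a,d,b))
# hood front edge corners
for n,a,b in(("hood corner near",(357,187),(364,148)),("hood front far",(312,140),(364,118)),("hood back near",(384,185),(407,148))): print(n,tri(s,a,d,b))
```

```text
valve [ 0.7383 -0.0508  0.1293] 0.0006
valve [ 0.7139 -0.1345  0.1281] 0.0007
valve [ 0.6875 -0.2233  0.1291] 0.0002
yaw deg -16.399742292602248 pitch 0.08994457968687532 0.00018427782595814568
mid [ 0.6731 -0.0316  0.0976]
mid [ 0.6487 -0.1153  0.0964]
mid [ 0.6223 -0.2041  0.0974]
scene rim [[0.48, -0.287], [0.658, -0.374], [0.598, -0.497]]
side rim [[0.422, -0.415], [0.484, -0.29], [0.661, -0.376]]
spindle [ 0.395472   -0.22092327  0.009     ] [ 0.47588191 -0.23254515  0.009     ] bottle [4.45943311e-01 2.97651217e-02 5.55111512e-17] grease [ 0.67007339 -0.37580055  0.015     ] [ 0.77198702 -0.34357068  0.015     ]
cab far-front (array([ 0.42828199, -0.05144946,  0.20190048]), np.float64(0.004452785677809021))
cab near-front (array([ 0.28645227, -0.33032522,  0.20492911]), np.float64(0.00890587201036331))
cab back far (array([0.28494908, 0.08301268, 0.18315211]), np.float64(0.007328056851643363))
hood corner near (array([ 0.63812399, -0.25077044,  0.2554002 ]), np.float64(0.006579052612166369))
hood front far (array([0.71041732, 0.00436952, 0.24548141]), np.float64(0.00864018532193438))
hood back near (array([ 0.69697694, -0.26550082,  0.25306318]), np.float64(0.0009687244099481034))
```

The valve spacing comes out at 89.9 mm, with heights within 3 mm of what they should be, so the measurement is sound. The rack yaw is -16.4°. Next I turn the hand so that its closing axis runs across the lanes.

```bash
python3 -m crank '[[[0,-0.2,-0.3],-1],[[0,0,0],-1],[[0,0,0],-1],[[0,0,0],-1],[[0,0,0],-1],[[0,0,0],-1],[[0,0,0],-1],[[0,0,0],-1],[[0,0,0],-1],[[0,0,0],-0.2],[[0,0,0],0]]' 1 30
cat >> h.py <<'E'
YAW=np.radians(-16.4); RX=np.array([np.cos(YAW),np.sin(YAW),0]); RY=np.array([-np.sin(YAW),np.cos(YAW),0])
MID={3:np.array([.6731,-.0316,.1]),2:np.array([.6487,-.1153,.1]),1:np.array([.6223,-.2041,.1])}
def rel(lane):
    s=sensors.read_state(); M=R.from_quat(s["eef_rot"]).as_matrix(); g=s["ee_pos"]-r.pinch_z*M[:,2]*1
    q=g-MID[lane]; tq=s["torque"]
    print("t",round(s["time"],2),"grip rel lane",lane,"rack xyz mm",(np.array([q@RX,q@RY,q[2]])*1e3).round(1),"toolx vs -rx deg",round(np.degrees(np.arctan2(M[:,0]@-RY,M[:,0]@-RX)),1),"tilt",(M[:,2]).round(3),
     "tq@RX,RY",round(tq@RX,3),round(tq@RY,3),"F",s["ft_force"].round(2),"w",round(s["width"],4),"gf",round(float(s["grip_force"]),1))
    return q,M
def todo(lane,x,y,z):
    "shift (tool rows units of 30mm) to bring grip to rack offset x,y,z (mm) from lane mid"
    q,M=rel(lane); d=MID[lane]*0+x/1e3*RX+y/1e3*RY+np.array([0,0,z/1e3])-q
    print("shift units tool xyz",(M.T@d/.03).round(2))
E
python3 -c "
from h import *
todo(3,-58,0,73)
w=vision.camera('wrist'); cv2.imwrite('pics/wrist1.png',w[...,::-1])"
```

```text
time: 1.52
ee_pos: [0.6189, -0.0, 0.2314]
eef_rot: [0.144, 0.99, 0.0, -0.0]
ft_force: [-0.7, 0.1, 0.3]
width: 0.0867
grip_force: 0.0
t 1.52 grip rel lane 3 rack xyz mm [-60.9  15.  150.1] toolx vs -rx deg -0.1 tilt [-0.  0. -1.] tq@RX,RY 0.067 -0.044 F [-0.67  0.11  0.27] w 0.0867 gf 0.0
shift units tool xyz [-0.1  -0.5   2.57]
```

View pics/wrist1.png

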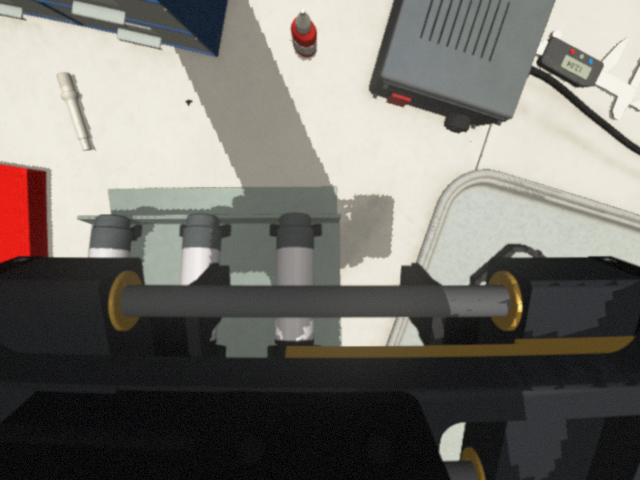

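The wrist view shows the three feet at columns 110, 202 and 294, around row 225, with the fingers centred near column 312. I check these against my lane estimates.

```bash
python3 - <<'E'
from h import *
c=cam("wrist"); w=cv2.imread("pics/wrist1.png")
for l in(3,2,1):
    # top line of foot boss: 18mm square above axis, slope -50
    p=MID[l]-.05*np.cos(np.radians(25))*RX+np.array([0,0,-.05*np.sin(np.radians(25))]); print(l,proj(c,p).round(1))
for row in(235,): 
    g=cv2.cvtColor(w,cv2.COLOR_BGR2GRAY)[row]; h=np.flatnonzero(g<85); print(np.split(h,np.flatnonzero(np.diff(h)>3)+1)and[(int(s[0]),int(s[-1])) for s in np.split(h,np.flatnonzero(np.diff(h)>3)+1) if len(s)>15])
E
python3 -m crank '[[[-0.05,-0.25,0.8],0],[[-0.05,-0.25,0.8],0],[[0,0,0.97],0],[[0,0,0],0]]'; python3 -c "
from h import *
todo(3,-20,0,-9)"
```

```text
3 [300.4 238.2]
2 [210.6 238.6]
1 [117.5 238.4]
[(28, 46), (118, 141), (211, 230), (269, 321)]
time: 2.08
ee_pos: [0.6162, -0.0153, 0.1524]
eef_rot: [0.143, 0.99, -0.0, -0.002]
ft_force: [0.5, 0.6, 0.4]
width: 0.0866
grip_force: 0.0
t 2.08 grip rel lane 3 rack xyz mm [-59.1  -0.4  71.1] toolx vs -rx deg -0.1 tilt [-0.004 -0.    -1.   ] tq@RX,RY 0.063 -0.034 F [0.55 0.61 0.42] w 0.0866 gf 0.0
shift units tool xyz [-1.31  0.02  2.67]
```

Run:
```python
from h import *
c=cam("wrist"); w=vision.camera('wrist'); cv2.imwrite('pics/wrist2.png',w[...,::-1])
for l in(3,2):
    for t in(-.07,-.05,-.035): print(l,t,proj(c,MID[l]+t*np.cos(np.radians(25))*RX+np.array([0,0,t*np.sin(np.radians(25))])).round(1))
```

```text
3 -0.07 [316.9 236.5]
3 -0.05 [316.9 263.1]
3 -0.035 [316.9 283.6]
2 -0.07 [201.1 236.8]
2 -0.05 [199.3 263.3]
2 -0.035 [198.1 283.6]
```

View pics/wrist2.png

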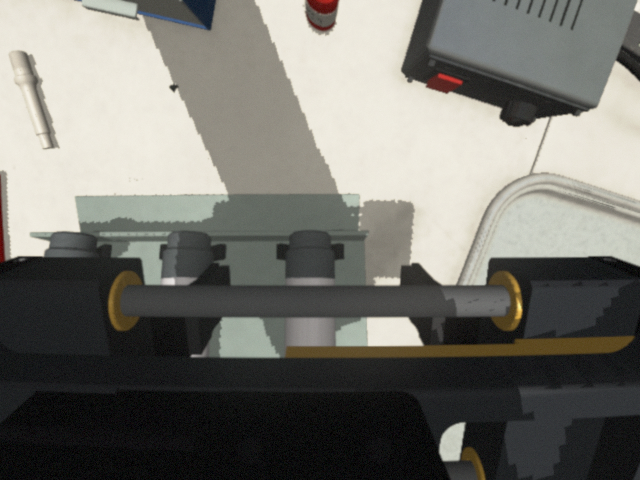

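In the wrist view the foot of lane 3 is centred at column 310, against 317 predicted. The cartridges therefore sit about 3 mm further to -y, so I correct for that and go in square to the slope.

```bash
sed -i 's/^def rel/for k in MID: MID[k]=MID[k]-.003*RY\ndef rel/' h.py
python3 -m crank '[[[-0.3,-0.1,0.68],0],[[-0.3,0,0.68],0],[[-0.3,0,0.68],0],[[-0.3,0,0.68],0],[[0,0,0],0],[[0,0,0],0]]'; python3 -c "
from h import *
todo(3,-23,0,-10.7)"
```

```text
time: 2.88
ee_pos: [0.6515, -0.028, 0.0731]
eef_rot: [0.143, 0.99, 0.0, 0.0]
ft_force: [-0.1, 0.5, 0.6]
width: 0.087
grip_force: 0.0
t 2.88 grip rel lane 3 rack xyz mm [-21.7   0.3  -8.2] toolx vs -rx deg 0.0 tilt [ 0.  0. -1.] tq@RX,RY 0.067 0.049 F [-0.05  0.45  0.56] w 0.087 gf 0.0
shift units tool xyz [ 0.04 -0.01  0.08]
```

```bash
cat >> h.py <<'E'
def feel(n=8):
    a=[]
    for _ in range(n):
        vision.camera("side"); s=sensors.read_state(); a.append(np.r_[s["torque"]@RX,s["torque"]@RY,s["ft_force"]])
    a=np.array(a); print("feel tqRX,tqRY,F",a.mean(0).round(3),"sem",(a.std(0)/n**.5).round(3))
E
python3 -c "
from h import *
feel(6)"
python3 -m crank '[[[0,0,0],0],[[0,0,0],0],[[0,0,0],0],[[0,0,0],0],[[0,0,0],0]]' 0 25; python3 -c "
from h import *
rel(3)"
```

```text
feel tqRX,tqRY,F [ 0.106  0.011 -0.132 -0.071 -0.069] sem [0.014 0.01  0.165 0.202 0.198]
time: 3.8
ee_pos: [0.6513, -0.0283, 0.0728]
eef_rot: [0.143, 0.99, 0.0, -0.0]
ft_force: [-0.3, -0.4, 0.2]
width: 0.0452
grip_force: 0.0
t 3.8 grip rel lane 3 rack xyz mm [-21.8   0.1  -8.5] toolx vs -rx deg -0.0 tilt [ 0.  0. -1.] tq@RX,RY 0.064 -0.037 F [-0.28 -0.36  0.2 ] w 0.0452 gf 0.0
```

```bash
python3 -m crank '[[[0,0,0],0],[[0,0,0],0],[[0,0,0],0],[[0,0,0],0]]' 0 25; python3 -c "
from h import *
rel(3)"
python3 -m crank '[[[0.13,0,-0.27],0],[[0.13,0,-0.27],0],[[0.2,0,-0.4],0],[[0.25,0,-0.5],0],[[0,0,0],0],[[0,0,0],0]]'; python3 -c "
from h import *
rel(3);feel(8)
w=vision.camera('side'); cv2.imwrite('pics/side1.png',cv2.resize(w[80:320,220:500,::-1],None,fx=2,fy=2))"
```

```text
time: 4.3
ee_pos: [0.651, -0.0293, 0.0728]
eef_rot: [0.143, 0.99, -0.001, -0.0]
ft_force: [-2.7, -5.7, 3.0]
width: 0.0339
grip_force: 25.0
t 4.3 grip rel lane 3 rack xyz mm [-21.8  -1.   -8.5] toolx vs -rx deg -0.0 tilt [-0.001 -0.001 -1.   ] tq@RX,RY -1.124 0.336 F [-2.69 -5.74  3.  ] w 0.0339 gf 25.0
time: 5.05
ee_pos: [0.6308, -0.0223, 0.1161]
eef_rot: [0.143, 0.99, -0.0, 0.0]
ft_force: [-1.1, 1.1, -3.6]
width: 0.034
grip_force: 25.0
t 5.05 grip rel lane 3 rack xyz mm [-43.2  -0.   34.8] toolx vs -rx deg -0.0 tilt [ 0. -0. -1.] tq@RX,RY 0.103 0.036 F [-1.15  1.06 -3.56] w 0.034 gf 25.0
feel tqRX,tqRY,F [ 0.096  0.008  0.059  0.16  -3.783] sem [0.008 0.012 0.165 0.171 0.159]
```

View pics/side1.png

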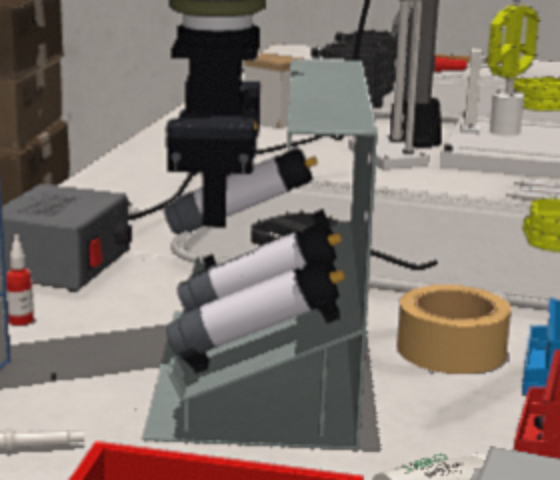

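The side view shows the lane 3 cartridge held clear, about 25° head-up, with the finger at (213, 200) on its foot side. The commands can't tilt the hand, so I'll tip the cartridge by letting it pivot between the pads. I'll slide its head under the hood's front edge and raise the hand slowly.

```bash
python3 -m crank '[[[-0.33,0,-0.6],0],[[0,0,-0.6],0],[[0,0,-0.4],0],[[0,0,-0.3],0],[[0,0,-0.3],0],[[0,0,-0.3],0]]' 0 15; python3 -c "
from h import *
rel(3)"
python3 -m crank '[[[0,0,-0.3],0],[[0,0,-0.3],0],[[0,0,-0.3],0],[[0,0,-0.2],0],[[0,0,0],0]]'; python3 -c "
from h import *
rel(3)
w=vision.camera('side'); cv2.imwrite('pics/side2.png',cv2.resize(w[40:280,220:500,::-1],None,fx=2,fy=2))"
```

```text
time: 6.25
ee_pos: [0.64, -0.025, 0.1911]
eef_rot: [0.143, 0.99, -0.0, -0.0]
ft_force: [0.4, 1.1, -4.8]
width: 0.0345
grip_force: 15.0
t 6.25 grip rel lane 3 rack xyz mm [-33.6  -0.  109.8] toolx vs -rx deg 0.0 tilt [-0.001  0.    -1.   ] tq@RX,RY 0.14 0.231 F [ 0.45  1.07 -4.79] w 0.0345 gf 15.0
time: 6.88
ee_pos: [0.6407, -0.0251, 0.2247]
eef_rot: [0.143, 0.99, 0.0, 0.001]
ft_force: [-0.3, 0.2, -3.4]
width: 0.0342
grip_force: 15.0
t 6.88 grip rel lane 3 rack xyz mm [-3.290e+01  1.000e-01  1.434e+02] toolx vs -rx deg -0.0 tilt [ 0.001 -0.    -1.   ] tq@RX,RY 0.084 0.08 F [-0.3   0.2  -3.41] w 0.0342 gf 15.0
```

View pics/side2.png

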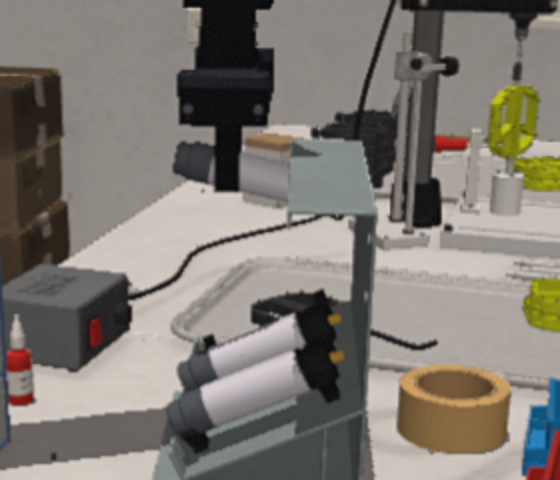

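The side view shows it tipped head-down by about 12–15° (foot at (195, 160), body at (265, 178)). I lower it a little off the hood edge and feel the moment.

```bash
python3 -m crank '[[[0,0,0.25],0],[[0,0,0.25],0],[[0,0,0],0],[[0,0,0],0]]'; python3 -c "
from h import *
rel(3);feel(9)"
```

```text
time: 7.42
ee_pos: [0.6404, -0.0251, 0.209]
eef_rot: [0.143, 0.99, 0.0, -0.0]
ft_force: [-0.0, 0.9, -3.5]
width: 0.0345
grip_force: 15.0
t 7.42 grip rel lane 3 rack xyz mm [-33.2   0.  127.7] toolx vs -rx deg -0.0 tilt [-0.  0. -1.] tq@RX,RY 0.062 0.12 F [-0.02  0.86 -3.5 ] w 0.0345 gf 15.0
feel tqRX,tqRY,F [ 0.078  0.089  0.053 -0.08  -3.665] sem [0.009 0.009 0.131 0.097 0.203]
```

The moment rose by 0.08 N·m with head down, where a run piston should give 0.09. Before scrapping it, I tip it back head-up on the hood's top edge to check that the moment falls again.

```bash
python3 -m crank '[[[0.7,0,0],0],[[0.8,0,0],0],[[0.6,0,-0.5],0],[[0,0,-0.8],0],[[0,0,-0.9],0],[[0,0,-0.9],0],[[0,0,0],0]]'; python3 -c "
from h import *
rel(3)"
python3 -m crank '[[[-0.6,0,0],0],[[-0.7,0,0],0],[[0,0,0.5],0],[[0,0,0.35],0],[[0,0,0.3],0],[[0,0,0.3],0],[[0,0,0.3],0],[[0,0,0.25],0],[[0,0,0],0]]'; python3 -c "
from h import *
rel(3)"
```

```text
time: 8.75
ee_pos: [0.5809, -0.0071, 0.3041]
eef_rot: [0.143, 0.99, 0.0, 0.002]
ft_force: [-0.1, -0.4, -3.2]
width: 0.0342
grip_force: 15.0
t 8.75 grip rel lane 3 rack xyz mm [-95.4   0.4 222.8] toolx vs -rx deg 0.0 tilt [ 0.004  0.    -1.   ] tq@RX,RY 0.101 0.008 F [-0.12 -0.45 -3.23] w 0.0342 gf 15.0
time: 9.88
ee_pos: [0.6161, -0.018, 0.2401]
eef_rot: [0.142, 0.99, -0.0, -0.002]
ft_force: [-6.1, 1.3, -4.3]
width: 0.0341
grip_force: 15.0
t 9.88 grip rel lane 3 rack xyz mm [-58.4   0.  158.8] toolx vs -rx deg 0.0 tilt [-0.004  0.    -1.   ] tq@RX,RY 0.122 1.454 F [-6.14  1.32 -4.25] w 0.0341 gf 15.0
```

```bash
python3 -c "
from h import *
w=vision.camera('side'); s=vision.camera('scene'); cv2.imwrite('pics/both3.png',np.hstack([cv2.resize(w[40:240,230:430,::-1],(400,400)),cv2.resize(s[80:280,230:430,::-1],(400,400))]))"
```

```text
(no output)
```

View pics/both3.png

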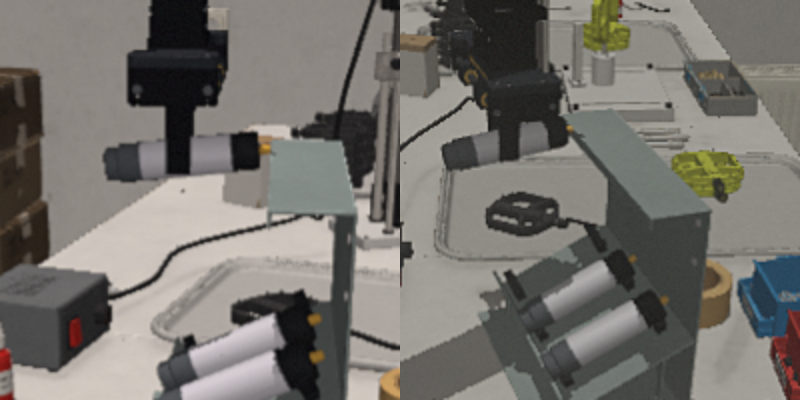

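Both views show the cartridge roughly level, with its valve at the hood's front edge and the pads now near its middle. It slid in the grip when the valve met the edge. I back off, rise, feel, and then set the head on the hood's top.

```bash
python3 -m crank '[[[0.3,0,-0.1],0],[[0.2,0,-0.7],0],[[0,0,-0.8],0],[[0,0,0],0],[[0,0,0],0]]' 0 20; python3 -c "
from h import *
rel(3);feel(9)"
python3 -m crank '[[[-0.6,0,0],0],[[-0.6,0,0],0],[[-0.5,0,0.2],0],[[0,0,0.4],0],[[0,0,0.3],0],[[0,0,0.3],0],[[0,0,0.3],0],[[0,0,0],0]]' 0 15; python3 -c "
from h import *
rel(3)"
```

```text
time: 10.6
ee_pos: [0.6028, -0.0141, 0.2892]
eef_rot: [0.143, 0.99, -0.0, -0.0]
ft_force: [-0.5, 0.3, -3.8]
width: 0.0341
grip_force: 20.0
t 10.6 grip rel lane 3 rack xyz mm [-7.240e+01 -1.000e-01  2.079e+02] toolx vs -rx deg -0.0 tilt [-0. -0. -1.] tq@RX,RY 0.038 0.062 F [-0.47  0.34 -3.82] w 0.0341 gf 20.0
feel tqRX,tqRY,F [ 0.105  0.035  0.045 -0.05  -3.5  ] sem [0.009 0.006 0.114 0.109 0.193]
time: 12.05
ee_pos: [0.6515, -0.0284, 0.2442]
eef_rot: [0.143, 0.99, -0.0, -0.0]
ft_force: [-0.1, -0.4, -3.6]
width: 0.0344
grip_force: 15.0
t 12.05 grip rel lane 3 rack xyz mm [-21.6   0.  162.9] toolx vs -rx deg 0.0 tilt [-0.001 -0.    -1.   ] tq@RX,RY 0.052 -0.051 F [-0.05 -0.41 -3.59] w 0.0344 gf 15.0
```

```bash
python3 -m crank '[[[0,0,0.2],0],[[0,0,0.2],0],[[0,0,0],0]]'; python3 -c "
from h import *
rel(3)"
python3 -m crank '[[[0,0,-0.6],0],[[0.3,0,-0.6],0],[[0,0,0],0],[[0,0,0],0]]' 0 20; python3 -c "
from h import *
rel(3);feel(9)
w=vision.camera('side');m,b=blobs(w,(14,110,90),(28,255,255));print([x for x in b if 300<x[0][0]<430 and x[1]<80]);cv2.imwrite('pics/side4.png',w[...,::-1])"
```

```text
time: 12.42
ee_pos: [0.6517, -0.0285, 0.2324]
eef_rot: [0.143, 0.99, -0.0, -0.0]
ft_force: [-0.3, 0.5, -2.9]
width: 0.0344
grip_force: 15.0
t 12.43 grip rel lane 3 rack xyz mm [-21.4  -0.  151.1] toolx vs -rx deg 0.0 tilt [-0.001  0.    -1.   ] tq@RX,RY 0.127 -0.02 F [-0.32  0.52 -2.94] w 0.0344 gf 15.0
time: 12.92
ee_pos: [0.6432, -0.0259, 0.2692]
eef_rot: [0.143, 0.99, -0.0, 0.0]
ft_force: [-0.4, 0.6, -4.1]
width: 0.0342
grip_force: 20.0
t 12.93 grip rel lane 3 rack xyz mm [-30.3   0.  187.9] toolx vs -rx deg 0.0 tilt [ 0. -0. -1.] tq@RX,RY 0.099 0.024 F [-0.41  0.55 -4.11] w 0.0342 gf 20.0
feel tqRX,tqRY,F [ 0.088 -0.051 -0.168 -0.095 -3.377] sem [0.008 0.01  0.158 0.175 0.203]
[([367.5, 73.9], 23, [365, 71, 6, 6]), ([345.9, 110.0], 8, [344, 109, 5, 3]), ([360.6, 109.2], 12, [358, 108, 8, 3]), ([387.0, 199.1], 30, [384, 197, 7, 6]), ([388.0, 217.6], 34, [385, 215, 7, 6])]
```

The moment went 0.01 → 0.09 (head down), then 0.035 → −0.05 (head up again), a swing of about 0.09 N·m each way. That matches 0.15 kg moving 64 mm, so this cartridge knocks and goes to the tray. The other two can stay where they are.

```bash
python3 -m crank '[[[0.8,0,-0.1],0.6],[[0.8,0,0],0.6],[[0.4,-0.7,0],0],[[0,-1,0],0],[[0,-1,0],0],[[0,-1,0],0],[[0,-1,0],0],[[0,-1,0],0],[[0,-1,0],0],[[0,-1,0],0],[[0,-1,0],0],[[0,-0.8,0],0]]' 0 25
cat >> h.py <<'E'
def tray(x,y,z):
    s=sensors.read_state(); M=R.from_quat(s["eef_rot"]).as_matrix()
    print("t",round(s["time"],2),"tcp",s["ee_pos"].round(4),"toolx yaw",np.degrees(np.arctan2(-M[1,0],-M[0,0])).round(1),"units",(M.T@(np.array([x,y,z])-s["ee_pos"])/.03).round(2),"F",s["ft_force"].round(1))
E
python3 - <<'E'
from h import *
tray(.54,-.394,.08)
a,b=vision.camera("scene"),vision.camera("side"); s,d=cam("scene"),cam("side")
for n,i in(("sc",a),("si",b)): 
    cv2.imwrite(f"pics/{n}5.png",i[...,::-1]); print(n,[x[:2] for x in blobs(i,(14,110,90),(28,255,255),5)[1] if x[1]<90])
print("expect tcp at",proj(s,sensors.read_state()["ee_pos"]),proj(d,sensors.read_state()["ee_pos"]))
E
```

```text
time: 14.92
ee_pos: [0.4615, -0.2625, 0.2722]
eef_rot: [0.225, 0.974, -0.0, 0.0]
ft_force: [0.0, 0.5, -3.2]
width: 0.0339
grip_force: 25.0
t 14.93 tcp [ 0.4615 -0.2625  0.2722] toolx yaw -26.0 units [-4.27 -2.79  6.41] F [ 0.   0.5 -3.2]
sc [([257.9, 158.4], 23), ([312.1, 175.1], 19), ([345.7, 208.9], 9), ([392.0, 215.0], 5), ([394.4, 221.6], 8), ([361.5, 229.5], 12), ([381.8, 232.6], 5), ([390.8, 237.7], 6), ([383.0, 242.2], 9)]
si [([257.5, 72.0], 48), ([269.8, 80.4], 53), ([251.8, 88.7], 56), ([282.2, 101.0], 50), ([345.1, 109.9], 7), ([360.5, 109.2], 15), ([450.2, 108.2], 12), ([350.0, 112.0], 5), ([357.4, 113.2], 5), ([185.7, 121.9], 76), ([51.0, 119.0], 5), ([554.8, 148.3], 6), ([387.0, 199.1], 30), ([388.0, 217.6], 35), ([261.0, 417.4], 5), ([267.8, 419.5], 10), ([298.8, 426.6], 5), ([234.8, 455.4], 5)]
expect tcp at [280.47579439 210.27902488] [244.45728655 142.92984047]
```

```bash
python3 -m crank '[[[-1,-0.7,0],0],[[-1,-0.7,0.3],0],[[-1,-0.7,0.8],0],[[-1,-0.69,1],0],[[-0.27,0,1],0],[[0,0,1],0],[[0,0,1],0],[[0,0,0.8],0],[[0,0,0],0],[[0,0,0],0]]'
python3 - <<'E'
from h import *
s,d=cam("scene"),cam("side")
p,e=tri(s,(312.1,175.1),d,(282.2,101.0)); print("valve before",p,e,"from grip",p-np.array([.4615,-.2625,.2912]))
tray(.54,-.394,.007)
E
```

```text
time: 16.27
ee_pos: [0.5414, -0.3928, 0.0963]
eef_rot: [0.225, 0.974, -0.0, 0.001]
ft_force: [-0.3, -0.8, -3.2]
width: 0.0343
grip_force: 25.0
valve before [ 0.51171998 -0.28287908  0.33171092] 0.00030782391538222747 from grip [ 0.05021998 -0.02037908  0.04051092]
t 16.27 tcp [ 0.5414 -0.3928  0.0963] toolx yaw -26.0 units [ 0.03 -0.06  2.98] F [-0.3 -0.8 -3.2]
```

The cartridge is about 37° head-up, with the pads 7 mm to the head side of its centre. I lower it so that the foot touches first and the cartridge turns flat.

```bash
python3 -m crank '[[[0,0,0.5],0],[[0,0,0.5],0],[[0,0,0.3],0],[[0,0,0.3],0],[[0,0,0.3],0],[[0,0,0.3],0],[[0,0,0.25],0],[[0,0,0.2],0],[[0,0,0],0],[[0,0,0],0]]' 0 15
python3 - <<'E'
from h import *
tray(.54,-.394,.007)
a,b=vision.camera("scene"),vision.camera("side"); s,d=cam("scene"),cam("side")
cv2.imwrite("pics/sc6.png",a[...,::-1]);cv2.imwrite("pics/si6.png",b[...,::-1])
q=np.array([.54,-.394,.026])+.075*np.array([.899,-.438,0]); print("expected valve px",proj(s,q),proj(d,q))
for n,i in(("sc",a),("si",b)): print(n,[x[:2] for x in blobs(i,(12,100,80),(30,255,255),4)[1] if x[1]<90 and x[0][1]>240])
E
```

```text
time: 17.52
ee_pos: [0.5401, -0.3925, 0.0151]
eef_rot: [0.225, 0.974, 0.0, -0.001]
ft_force: [0.3, -1.0, -4.2]
width: 0.0342
grip_force: 15.0
t 17.52 tcp [ 0.5401 -0.3925  0.0151] toolx yaw -26.0 units [-0.02 -0.05  0.27] F [ 0.3 -1.  -4.2]
expected valve px [393.85569534 335.51680595] [373.3795878 347.497047 ]
sc [([339.0, 303.7], 23), ([344.7, 332.2], 13), ([395.6, 334.2], 13), ([300.4, 415.8], 69), ([263.9, 416.6], 11), ([270.5, 417.9], 22), ([278.1, 417.3], 27), ([237.1, 419.0], 8), ([245.5, 417.8], 12), ([211.0, 419.9], 8), ([218.3, 419.1], 9), ([225.4, 421.0], 5), ([230.2, 418.5], 4), ([290.0, 418.8], 5), ([329.8, 424.8], 56), ([205.2, 421.0], 4), ([230.2, 421.5], 6), ([208.4, 424.4], 5), ([242.6, 422.4], 5), ([278.7, 424.6], 10), ([299.1, 426.6], 36), ([304.2, 424.2], 6), ([242.4, 426.2], 5), ([265.2, 425.6], 11), ([314.0, 430.5], 50), ([219.5, 428.8], 4), ([221.4, 431.0], 5), ([254.5, 430.0], 4), ([257.2, 428.8], 4), ([270.6, 431.0], 5), ([281.2, 429.8], 4), ([291.4, 430.2], 5), ([334.4, 429.2], 11), ([244.8, 432.3], 6), ([265.8, 431.2], 5), ([240.2, 435.0], 12), ([256.8, 435
[... 756 characters left out ...]
283.0, 450.6], 10), ([302.9, 450.4], 11), ([337.6, 450.0], 5), ([238.0, 451.4], 5), ([292.5, 451.0], 4), ([219.2, 454.3], 6), ([283.5, 456.2], 6), ([305.7, 458.0], 7), ([338.4, 454.8], 5), ([229.2, 458.0], 5), ([235.8, 457.4], 5), ([253.0, 456.8], 4), ([257.5, 457.5], 6), ([263.2, 457.8], 4), ([286.0, 459.0], 5), ([332.5, 456.5], 4), ([290.5, 461.9], 8), ([265.2, 462.8], 4), ([285.0, 463.5], 4), ([309.8, 464.0], 5), ([246.5, 467.2], 4), ([339.2, 466.5], 4), ([208.5, 470.0], 4), ([231.2, 474.0], 4), ([298.0, 475.8], 5), ([316.3, 476.6], 7), ([338.8, 477.0], 4)]
si [([345.9, 286.4], 61), ([333.0, 296.0], 9), ([336.9, 314.3], 33), ([377.4, 346.9], 54), ([233.0, 410.2], 4), ([256.8, 416.6], 82)]
```

```bash
python3 -m crank '[[[0,0,0.15],0],[[0,0,0.13],0],[[0,0,0],0],[[0,0,0],0]]' 0 8
python3 - <<'E'
from h import *
s,d=cam("scene"),cam("side"); print("prev valve",tri(s,(395.6,334.2),d,(377.4,346.9)))
tray(.54,-.394,.007)
a,b=vision.camera("scene"),vision.camera("side")
f=lambda i,c:[x[0] for x in blobs(i,(12,100,80),(30,255,255),4)[1] if abs(x[0][0]-c[0])<12 and abs(x[0][1]-c[1])<12]
p,q=f(a,(395,334)),f(b,(377,347)); print(p,q,tri(s,p[0],d,q[0]))
E
```

```text
time: 18.12
ee_pos: [0.5419, -0.3934, 0.0086]
eef_rot: [0.225, 0.974, -0.0, 0.002]
ft_force: [0.0, 0.3, 5.2]
width: 0.034
grip_force: 8.0
prev valve (array([ 0.61331734, -0.42563   ,  0.02528518]), np.float64(0.0002778175861691978))
t 18.12 tcp [ 0.5419 -0.3934  0.0086] toolx yaw -26.0 units [ 0.05 -0.05  0.05] F [0.  0.3 5.2]
[[395.9, 335.9]] [[377.7, 350.2]] (array([ 0.61379126, -0.42658852,  0.02086075]), np.float64(0.00019859936683387102))
```

The valve is now at z = 0.021 m and the hand feels 5 N of support, so the cartridge lies flat and centred. I open partway and lift clear.

```bash
python3 -m crank '[[[0,0,0],0],[[0,0,0],0],[[0,0,0],0],[[0,0,0],0],[[0,0,0],0],[[0,0,-0.3],0],[[0,0,-0.8],0],[[0,0,-1],0],[[0,0,-1],0],[[0,0,-1],0],[[0,0,0],0],[[0,0,0],0]]' 0.62
python3 - <<'E'
from h import *
tray(.54,-.394,.1)
s,d=cam("scene"),cam("side");a,b=vision.camera("scene"),vision.camera("side")
f=lambda i,c:[x[0] for x in blobs(i,(12,100,80),(30,255,255),4)[1] if abs(x[0][0]-c[0])<12 and abs(x[0][1]-c[1])<12]
p,q=f(a,(395,334)),f(b,(377,347)); print(p,q,tri(s,p[0],d,q[0]))
print("lanes",f(a,(346,209)),f(a,(362,229.5)),f(b,(387,199)),f(b,(388,217.6)))
cv2.imwrite("pics/end.png",cv2.resize(b[90:400,200:600,::-1],None,fx=1.8,fy=1.8))
E
```

```text
time: 19.73
ee_pos: [0.5404, -0.3925, 0.13]
eef_rot: [0.225, 0.974, 0.0, -0.0]
ft_force: [0.4, 0.5, -1.0]
width: 0.0541
grip_force: 0.0
t 19.73 tcp [ 0.5404 -0.3925  0.13  ] toolx yaw -26.0 units [-0.01 -0.05  1.  ] F [ 0.4  0.5 -1. ]
[[395.8, 336.0]] [[377.9, 350.2]] (array([ 0.61406061, -0.4262293 ,  0.02039788]), np.float64(0.0002276386664821877))
lanes [] [] [[386.9, 199.2]] [[388.0, 217.8]]
```

View pics/end.png

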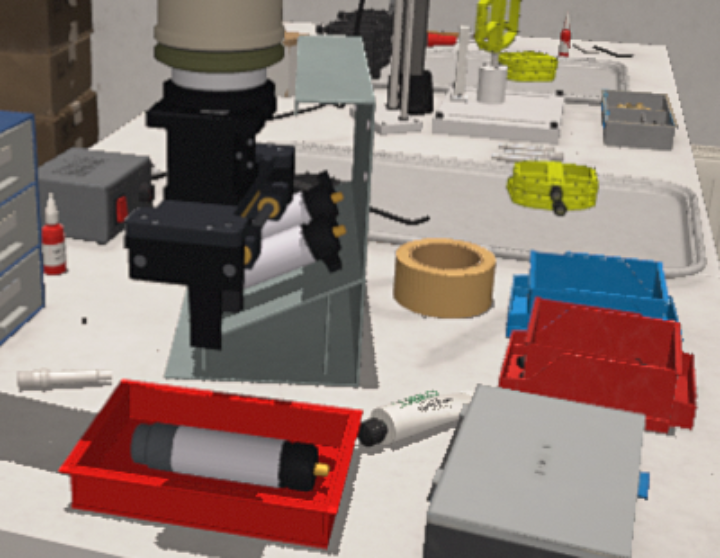

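The final side view shows the cartridge lying flat in the tray (body at about (220, 455)) and the hand clear above it. The two other cartridges are still in lanes 1 and 2, and the bystanders are in place. Handing in.

```bash
python3 -c "
from bench import r
print(r.close_job())"
```

```text
the job is handed in; nothing more can be done
None
```

I handed the job in at about 20 s: the lane 3 cartridge was the one that knocked, felt as a moment shift of about 0.09 N·m when tipped head down and again when tipped back, and it now lies flat in the red tray, with lanes 1 and 2 never taken out and the other things left alone; the judging result was not shown to me.

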